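# Set the stirrer's speed selector by fingertip and start it

## Task

Turn the stirrer's speed selector (the knob with the long pointer nose, on the bezel with the marks) clockwise, by pushing the nose with a fingertip, until it clicks in at the sixth short mark after the long off mark, without going past it; do not pinch the nose between the fingers. Then press the start key in the middle of the panel fully down with a fingertip and let it go. Leave the round heat knob, the beaker on the plate and the other things as they are.

Things in the scene. Friction and masses are not known exactly. Their poses are not given: they have to be found in the camera images.
- stirrer: white bench stirrer, 235 x 300 x 55 mm, fixed. Origin under its centre on the worktop; x to its back, y to its left, z up. Its front part is a level control panel, 36 mm high, with two round black bezels (104 mm across, 10 mm high) centred at x -57, y +86 and -86 mm; one bears the speed selector, the other the heat knob (which is where varies); the start key is between them
- plate (a point): centre of the top face of the stirrer's round white plate, 124 mm across, 55 mm above the worktop; it stands on a raised deck 50 mm high, the back part of the stirrer (from 2 mm behind its middle)
- selector_axis (a point): point on the speed selector's turning axis, 0.5 mm above its bezel's top face; axes parallel to the stirrer's. The bezel has nine white marks round its rim, 30 degrees apart: a long thick one (off, position 0) and, clockwise from it, eight short ones (positions 1 to 8)
- off_mark (a point): middle of the long off mark on the selector's bezel, 44 mm from the axis, 120 degrees counter-clockwise (seen from above) from the stirrer's x direction, so at the front left
- selector (a joint): selector angle, rad: 0 at off, grows clockwise from above, 0.5236 a position, stops at 0 and 4.189; sixth short mark 3.142. The nose points at 120 degrees minus this, counter-clockwise from the stirrer's x. A detent snaps it into the nearest position when pushed past half-way (some 2 to 3 N at the nose) and holds it there. Starts at positions 0 to 3
- nose_tip (a point): end of the pointer nose, half-way up, 42 mm from the axis; x points outward along the nose. The knob is a grey hub 28 mm across and 24 mm high with one straight nose, 11 mm wide and 23 mm high, whose flanks run out to 42 mm from the axis; a white rib 5 mm wide on its back ends 26 mm above the knob's foot
- start_key (a joint): start key travel, m: 0 up, 0.005 fully down; spring, about 4 N when fully down; it comes up when let go
- start_key_top (a point): centre of the top face of the start key: a round grey push button 22 mm across, its top 21 mm above the panel when up, in a round black housing 38 mm across and 12 mm high, in the middle of the panel between the bezels; pressed straight down
- heat_axis (a point): point on the axis of the heat knob, 0.5 mm above its bezel's top face: a round fluted grey knob, 45 mm across and 24 mm high, on a bezel without marks; not to be turned
- heat_rim (a point): point on the top edge of the heat knob, 20 mm from its axis, at its white line
- beaker_mid (a point): centre, half-way up, of the small empty beaker (48 mm across, 62 mm high) standing on the stirrer's plate
- vial_deck: small amber vial, 23 mm across and 48 mm high, standing on the deck at the left of the plate; origin at its foot
- vial_01: vial standing on the worktop right of the stirrer, 23 mm across and 48 mm high; origin at its foot
- vial_02: vial like vial_01, beside it
- vial_03: vial like vial_01, beside it
- filter: small white syringe filter, 27 mm across, 16 mm high, lying on the worktop left of the stirrer; origin under its centre
Mind the look-alikes: they are no part of the job. There is more than one size of the part that bears beaker_mid; the job needs the middle-sized.

How it is judged (in metres and radians):
On the way, in this order (a step that is already met when the one before it is completed fails the run):
1. the selector rests at the sixth short mark (value of joint selector between 3.02159 and 3.26159 rad and velocity of joint selector between -0.1 and 0.1 rad/s), for 0.2 s.
2. the start key is fully down (value of joint start_key above 0.004 m), for 0.02 s.
At the end, for the whole second after the job is handed in: the selector is in its detent at the sixth short mark (within 0.12 rad), the start key has been pressed after that and is up again, the heat knob is unturned (4 mm at its rim) and the beaker stands where it stood (within 15 mm) (value of joint selector between 3.02159 and 3.26159 rad and value of joint start_key below 0.0015 m and distance of heat_rim from where it was at the start of the episode below 0.004 m and distance of beaker_mid from where it was at the start of the episode below 0.015 m and angle between beaker_mid's own z axis and vertical below 0.15 rad); the robot touches nothing.
It fails at once if the selector went past the sixth short mark by more than half a click (value of joint selector above 3.44159 rad).
It fails at once if the nose was pinched: both its flanks pressed by the fingers at once (contact force between the fingers and selector_c2 above 0.7 N and contact force between the fingers and selector_c3 above 0.7 N).
It fails at once if the start key was pressed while the selector was not at the sixth short mark (value of joint start_key above 0.003 m and not (value of joint selector between 3.02159 and 3.26159 rad)).
It fails at once if the heat knob was turned (4 mm or more at its rim) (distance of heat_rim from where it was at the start of the episode above 0.004 m).
It fails at once if the beaker was shifted by 15 mm, tipped or lifted, or another loose thing displaced or lifted (20 mm for the vial on the deck, 30 mm for the others) (distance of beaker_mid from where it was at the start of the episode above 0.015 m or angle between beaker_mid's own z axis and vertical above 0.3 rad or distance of any of vial_01, vial_02, vial_03, filter from where it was at the start of the episode above 0.03 m or distance of vial_deck from where it was at the start of the episode above 0.02 m).
It also fails if it takes over 58 s, if anything falls off the work surface, if the arm or the gripper's body presses on something with over 40 N, if the wrist force passes 120 N, or if a joint passes its speed limit or range.

## Robot

A 6-joint arm with a two-finger parallel gripper is mounted at the origin on a cart in front of the work surface, level with it; the furniture and walls round the work are solid. World frame = base frame: x ahead of the robot, y to its left, z up, the work surface at z = 0. Lengths are in mm, angles in rad, forces in N, time in s.
With the tool pointing down it reaches from about 350 to 925 mm from the base axis. Payload 6.4 kg.
Tool frame: the origin (TCP) lies on the centre line of the jaws, within the pads' length; the fingertips stand 14 mm ahead of it and the grasp point (between the pads) lies 5 mm behind it; z points along the fingers, y is the direction in which the jaws open and shut (so a half turn about z gives the same grasp; the last joint's range is limited). The gripper opens to 94 mm and grips with 3 to 60 N. Pads are 16 mm wide; open, the fingers measure 119 mm over their backs; the gripper's body (75 mm by 177 mm) begins 78 mm behind the grasp point.
Start: joints at [-1.297, 0.245, 1.558, -0, 1.339, -0.174], TCP at [281.445, -585.92, 180.755] pointing down, gripper open.
Joint ranges: [-3.13, 3.13], [-1.02, 2.26], [0.13, 2.54], [-0.95, 4.09], [0.21, 2.88], [-2.74, 2.74]. Speed limits (rad/s): [2.57, 2.57, 3.14, 3.14, 3.14, 3.14].

## Interface

Orientations are given as a rotation vector (axis times angle).
In Python, from station import ctrl gives the robot as it stands. The module is installed in compiled form; this text tells all that it offers.
- The arm moves only by the shell command python3 -m crank 'ROWS' [FORCE]. ROWS is JSON, a list of rows, each an object of numbers: "hand": the opening, from -1 (shut) to 1 (fully open), so that 0 is half open; "dx", "dy", "dz": the shift along the tool's x, y, z in mm; "rx", "ry", "rz": the turn, a rotation vector about the tool's x, y, z in degrees. In form: [{"hand": .., "dx": .., "dy": .., "dz": .., "rx": .., "ry": .., "rz": ..}, ...]. A call has 1 to 12 rows; each row shifts and turns the commanded pose from where the row before left it, along the tool's axes as they then stand; what a row does not reach is not made up. A row lasts 1/8 s, in which the tool goes at most 62.5 mm and 10.7 degrees, less where a joint would pass 70% of its speed; a pose out of reach is approached as far as the arm can. A call with a gripper value outside its range is refused whole. The fingers move at their own pace and stop on an object; FORCE is the grip in N (left out, the last holds). Time passes only in rows, so rows that do not move let the fingers close. It gives the time, the measured TCP pose, the force and the opening at its end, in the units of the state.
- ctrl.get_obs(): the state, without advancing time (a new reading comes with each control period).
- ctrl.snapshot(name): name is "scene" or "side" or "wrist"; returns the picture (384x512x3 uint8, red, green, blue); there is no depth.
- ctrl.get_calibration(name): a dict with "fx", "fy", "cx", "cy" (pixels), "pose" (4x4, takes a point from camera to world coordinates). Camera axes: x right, y up, looking along -z (the intrinsics and any distortion apply to the point x, -y, -z); pixel columns grow to the right and rows downward; lengths in mm; the calibration is good to about 2 mm. A picture is of the moment at which its call begins: read the wrist's pose just before it. get_calibration takes no time and is no camera call; for the wrist camera it gives the pose at the moment of the call.
- ctrl.finish_job(): hands the job in, once; it reports no verdict.
The state is a dict: "time": time; "qpos": joint angles; "qvel": joint speeds; "joint_torque": joint torques, N m; "ee_pos": TCP position; "ee_rot": TCP orientation; "wrist_force": force on the tool from outside, world axes, zero at the start; "torque": the same for the moment, N m; "gripper_width": finger opening in mm.
Only numpy, scipy, OpenCV 4.12 (cv2) and the standard library are available. Lean on these libraries where they do the work, as an engineer would, in place of code of your own. Each camera call takes 0.05 s, during which the arm holds its last target. There are 200 camera calls.

## Working session

There is one attempt and no reset: what is moved stays moved. The work goes in short steps, Python scripts to look and compute and a shell command to move; the robot and the scene stay as the last step left them, time stands still between calls to the robot, and variables do not carry over. Pictures are saved under pics/ and viewed, about 8 in all and at most 12, crops included, and the job is handed in when it is done.

```bash
mkdir -p pics
cat > h.py <<'E'
import numpy as np,cv2
from station import ctrl
from scipy.spatial.transform import Rotation as R
def snap(n,f,crop=None,s=1):
    c=ctrl.get_calibration(n);im=ctrl.snapshot(n)[:,:,::-1]
    if crop: x0,y0,x1,y1=crop; im=im[y0:y1,x0:x1]
    im=cv2.resize(im,None,fx=s,fy=s,interpolation=cv2.INTER_CUBIC)
    cv2.imwrite('pics/'+f,im);np.save('pics/'+f+'.npy',c,allow_pickle=True);return c
def ray(c,u,v,z):
    d=np.array([(u-c['cx'])/c['fx'],-(v-c['cy'])/c['fy'],-1.]);P=np.array(c['pose']);d=P[:3,:3]@d;o=P[:3,3]
    return o+d*(z-o[2])/d[2]
def proj(c,p):
    P=np.array(c['pose']);q=P[:3,:3].T@(np.array(p)-P[:3,3]);return c['cx']+c['fx']*q[0]/-q[2],c['cy']+c['fy']*q[1]/q[2]
E
python3 - <<'E'
from h import *
c=snap('scene','a.png',s=1.5);print(c)
c=snap('side','b.png',s=1.5);print(c)
o=ctrl.get_obs();print(o)
E
```

```text
{'fx': 355.694483137225, 'fy': 355.694483137225, 'cx': 251.6085201459383, 'cy': 192.55698893651967, 'pose': array([[-6.08344324e-01,  6.16780961e-01, -4.99498178e-01,
         6.08489990e+01],
       [-7.93443885e-01, -4.87749542e-01,  3.64070302e-01,
         4.20069910e+02],
       [-1.90783768e-02,  6.17803876e-01,  7.86100748e-01,
         9.71422600e+02],
       [ 0.00000000e+00,  0.00000000e+00,  0.00000000e+00,
         1.00000000e+00]])}
{'fx': 454.0999829231315, 'fy': 454.0999829231315, 'cx': 255.56331344611985, 'cy': 190.7312175013757, 'pose': array([[ 5.41858753e-01, -5.65547230e-01,  6.21727771e-01,
         1.35592340e+03],
       [ 8.40468653e-01,  3.65703974e-01, -3.99841278e-01,
        -4.74742980e+02],
       [-1.23918949e-03,  7.39200199e-01,  6.73484618e-01,
         8.85651492e+02],
       [ 0.00000000e+00,  0.00000000e+00,  0.00000000e+00,
         1.00000000e+00]])}
{'time': 0.1, 'qpos': array([-1.29710499e+00,  2.45707932e-01,  1.55884326e+00,  4.57054420e-06,
        1.33870381e+00, -1.74090097e-01]), 'qvel': array([-0.00035344, -0.00243302, -0.0036977 ,  0.00158322,  0.00052085,
       -0.00064854]), 'joint_torque': array([-1.59978270e-03, -4.16914165e+01, -3.15526378e+01,  6.85536372e-02,
        3.09542392e-02, -5.39840028e-05]), 'ee_pos': array([ 281.28694136, -585.36254994,  179.80507107]), 'ee_rot': array([-3.06156294e+00, -6.97141511e-01,  1.22943881e-04]), 'wrist_force': array([-0.35533109,  0.59920672, -0.87993697]), 'torque': array([0.02379195, 0.03741016, 0.0049058 ]), 'gripper_width': 94.13763660300235}
```

View pics/a.png

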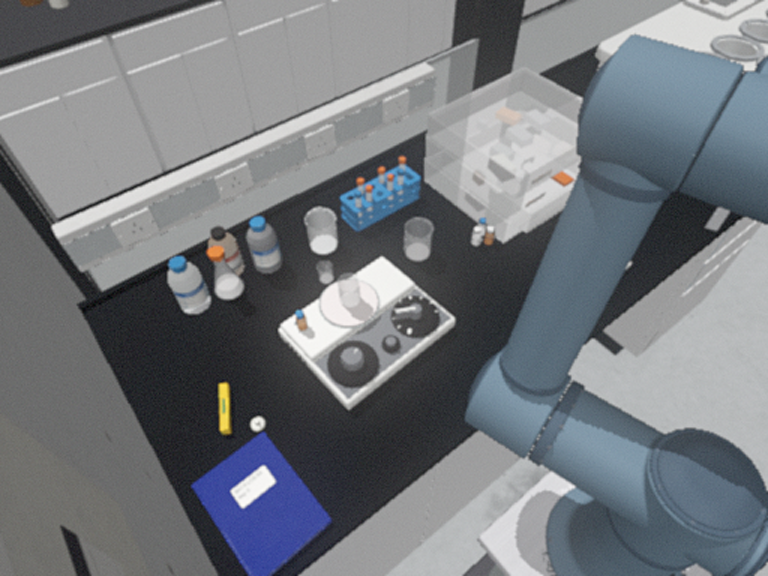

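View pics/b.png

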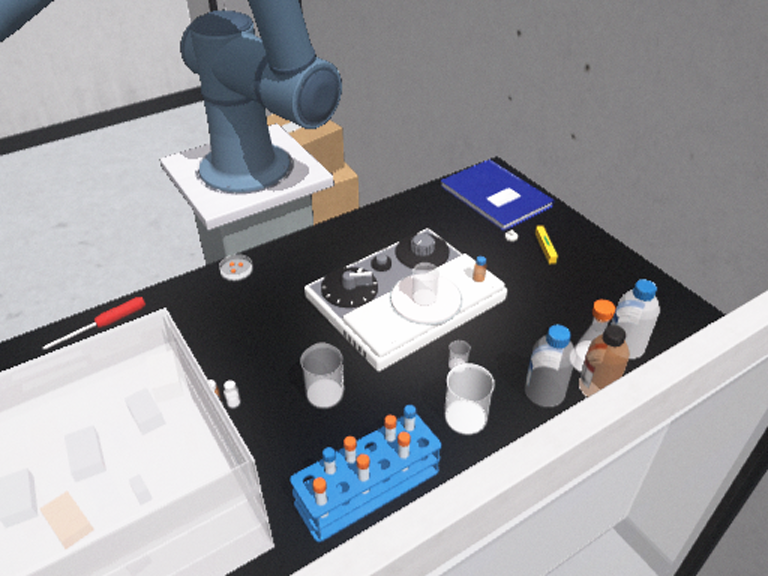

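Candidates: knob with nose on the marked bezel, scene (412,313) = selector; fluted knob (353,358) on the plain bezel = heat; small button (391,344) = start key. Next, a close crop to check the choice.

Run:
```python
from h import *
a=cv2.imread('pics/a.png');b=cv2.imread('pics/b.png')
A=cv2.resize(a[250:415,270:465],(780,660),interpolation=3)[:,:]
B=cv2.resize(b[220:370,295:515],(880,600),interpolation=3)
cv2.imwrite('pics/a2.png',cv2.resize(a[255:405,275:465],(760,600),interpolation=3))
c=np.load('pics/a.png.npy',allow_pickle=True).item();d=np.load('pics/b.png.npy',allow_pickle=True).item()
for n,c,s,h in(('scene',c,(415,316),(353,363)),('side',d,(350,288),(423,250))):
  p=ray(c,s[0]/1.5,s[1]/1.5,46);q=ray(c,h[0]/1.5,h[1]/1.5,46);print(n,p,q,np.linalg.norm(p-q),np.degrees(np.arctan2(*(q-p)[[1,0]]))-90)
```

```text
scene [541.40315221 -26.46368333  46.        ] [529.98325761 143.89359209  46.        ] 170.73961250454636 3.8350830903563065
side [552.0904888  -30.14299537  46.        ] [535.10774455 144.88867506  46.        ] 175.85363019630427 5.541872754924185
```

View pics/a2.png

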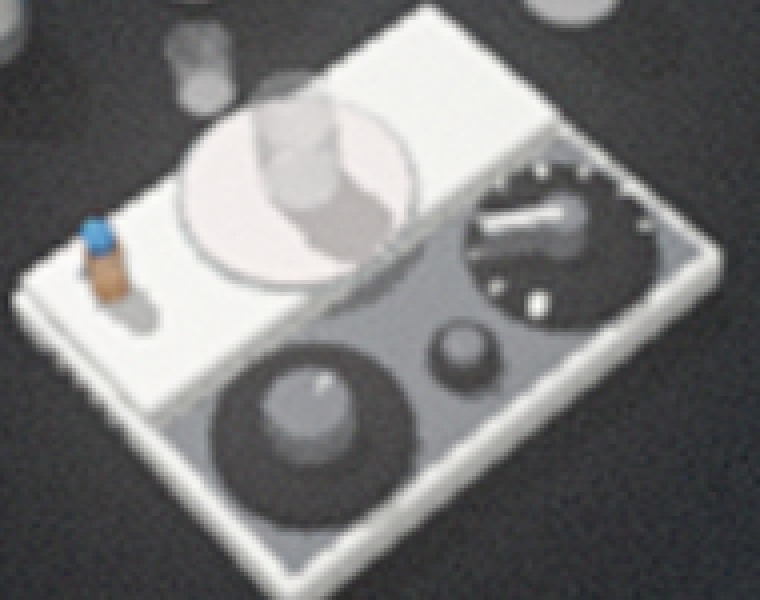

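The crop confirms it: the marked bezel with the nose knob is at the right, off mark at crop (538,303), nose near mark 2 or 3. I'll move above it with the jaws shut.

```bash
r='{"hand":-1,"dx":39.5,"dy":-36}'
python3 -m crank '[{"hand":-1,"dx":39.5,"dy":-36},{"hand":-1,"dx":39.5,"dy":-36},{"hand":-1,"dx":39.5,"dy":-36},{"hand":-1,"dx":39.5,"dy":-36},{"hand":-1,"dx":39.5,"dy":-36},{"hand":-1,"dx":39.5,"dy":-36},{"hand":-1,"dx":39.5,"dy":-36},{"hand":-1,"dx":39.5,"dy":-36},{"hand":-1,"dx":39.5,"dy":-36},{"hand":-1,"dx":39.5,"dy":-36},{"hand":-1,"dx":39.5,"dy":-36},{"hand":-1,"dx":39.5,"dy":-36}]' 20
python3 -m crank '[{"hand":-1,"rz":-10.5},{"hand":-1,"rz":-10.5},{"hand":-1,"rz":-10.5},{"hand":-1,"rz":-10.5},{"hand":-1,"rz":-10.5},{"hand":-1,"rz":-10.5},{"hand":-1,"rz":-10.5},{"hand":-1,"rz":-10.5},{"hand":-1,"rz":-10.5},{"hand":-1,"rz":-10.5},{"hand":-1,"rz":-10.5},{"hand":-1,"rz":-10.5}]'
python3 - <<'E'
from h import *
c=snap('wrist','c.png',s=1.5);print(c['pose'],c['fx'],c['cx'],c['cy']);o=ctrl.get_obs();print(o['time'],o['ee_pos'],o['qpos'],o['gripper_width']);print(R.from_rotvec(o['ee_rot']).as_matrix())
E
```

```text
[[ 4.33486822e-01  8.76123935e-01  2.10940812e-01  3.40915721e+02]
 [-9.01157643e-01  4.21967164e-01  9.92905560e-02 -5.57058104e+02]
 [-2.01926379e-03 -2.33132073e-01  9.72442985e-01  3.83119851e+02]
 [ 0.00000000e+00  0.00000000e+00  0.00000000e+00  1.00000000e+00]] 299.0637839446931 251.8441297716784 188.80671013494631
0.15 [ 281.32627126 -585.45324779  179.92001803] [-1.29708551e+00  2.45672179e-01  1.55867193e+00  7.57681724e-06
  1.33866773e+00 -1.74126073e-01] 94.27756010534183
[[ 9.01386680e-01  4.33014909e-01 -3.76516267e-04]
 [ 4.33014999e-01 -9.01385677e-01  1.36835252e-03]
 [ 2.53130672e-04 -1.39645193e-03 -9.99998993e-01]]schema error: expected keys hand, dx, dy, dz, rx, ry, rz
schema error: expected keys hand, dx, dy, dz, rx, ry, rz
```

View pics/c.png

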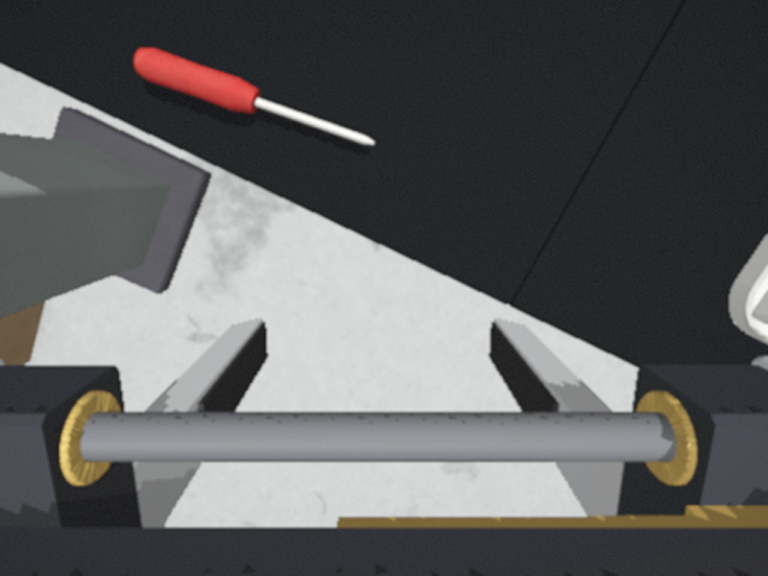

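The picture shows the arm never moved: all seven keys are needed in each row.

```bash
python3 -m crank '[{"hand":-1,"dx":39.5,"dy":-36,"dz":0,"rx":0,"ry":0,"rz":0},{"hand":-1,"dx":39.5,"dy":-36,"dz":0,"rx":0,"ry":0,"rz":0},{"hand":-1,"dx":39.5,"dy":-36,"dz":0,"rx":0,"ry":0,"rz":0},{"hand":-1,"dx":39.5,"dy":-36,"dz":0,"rx":0,"ry":0,"rz":0},{"hand":-1,"dx":39.5,"dy":-36,"dz":0,"rx":0,"ry":0,"rz":0},{"hand":-1,"dx":39.5,"dy":-36,"dz":0,"rx":0,"ry":0,"rz":0},{"hand":-1,"dx":39.5,"dy":-36,"dz":0,"rx":0,"ry":0,"rz":0},{"hand":-1,"dx":39.5,"dy":-36,"dz":0,"rx":0,"ry":0,"rz":0},{"hand":-1,"dx":39.5,"dy":-36,"dz":0,"rx":0,"ry":0,"rz":0},{"hand":-1,"dx":39.5,"dy":-36,"dz":0,"rx":0,"ry":0,"rz":0},{"hand":-1,"dx":39.5,"dy":-36,"dz":0,"rx":0,"ry":0,"rz":0},{"hand":-1,"dx":39.5,"dy":-36,"dz":0,"rx":0,"ry":0,"rz":0}]' 20 &&
python3 -m crank '[{"hand":-1,"dx":0,"dy":0,"dz":0,"rx":0,"ry":0,"rz":-10.5},{"hand":-1,"dx":0,"dy":0,"dz":0,"rx":0,"ry":0,"rz":-10.5},{"hand":-1,"dx":0,"dy":0,"dz":0,"rx":0,"ry":0,"rz":-10.5},{"hand":-1,"dx":0,"dy":0,"dz":0,"rx":0,"ry":0,"rz":-10.5},{"hand":-1,"dx":0,"dy":0,"dz":0,"rx":0,"ry":0,"rz":-10.5},{"hand":-1,"dx":0,"dy":0,"dz":0,"rx":0,"ry":0,"rz":-10.5},{"hand":-1,"dx":0,"dy":0,"dz":0,"rx":0,"ry":0,"rz":-10.5},{"hand":-1,"dx":0,"dy":0,"dz":0,"rx":0,"ry":0,"rz":-10.5},{"hand":-1,"dx":0,"dy":0,"dz":0,"rx":0,"ry":0,"rz":-10.5},{"hand":-1,"dx":0,"dy":0,"dz":0,"rx":0,"ry":0,"rz":-10.5}]'
python3 - <<'E'
from h import *
c=snap('wrist','d.png',s=1.5);print(c['pose']);o=ctrl.get_obs();print(o['time'],o['ee_pos'],o['qpos'],o['gripper_width']);print(R.from_rotvec(o['ee_rot']).as_matrix())
E
```

```text
time: 1.65
ee_pos: [521.9, 10.5, 180.7]
ee_rot: [3.063, 0.698, 0.0]
wrist_force: [1.6, -0.4, -0.3]
gripper_width: 0.6
time: 2.9
ee_pos: [521.4, 8.8, 180.4]
ee_rot: [-1.302, -2.858, 0.0]
wrist_force: [-0.4, 0.9, 0.5]
gripper_width: 0.3
[[ 7.54301585e-01 -6.38776977e-01 -1.51634734e-01  4.76478971e+02]
 [ 6.56527549e-01  7.33612895e-01  1.75452837e-01  5.89753518e+01]
 [-8.34036649e-04 -2.31896734e-01  9.72740052e-01  3.83791015e+02]
 [ 0.00000000e+00  0.00000000e+00  0.00000000e+00  1.00000000e+00]]
2.95 [521.35695976   8.75962019 180.42154262] [-2.00805036e-01 -5.81536579e-02  1.88375773e+00 -9.30444263e-05
  1.31669470e+00 -9.20157579e-01] 0.2292039508972853
[[-6.58915210e-01  7.52216885e-01 -7.09882828e-04]
 [ 7.52217049e-01  6.58915403e-01  5.25920329e-05]
 [ 5.07313345e-04 -4.99332276e-04 -9.99999747e-01]]
```

View pics/d.png

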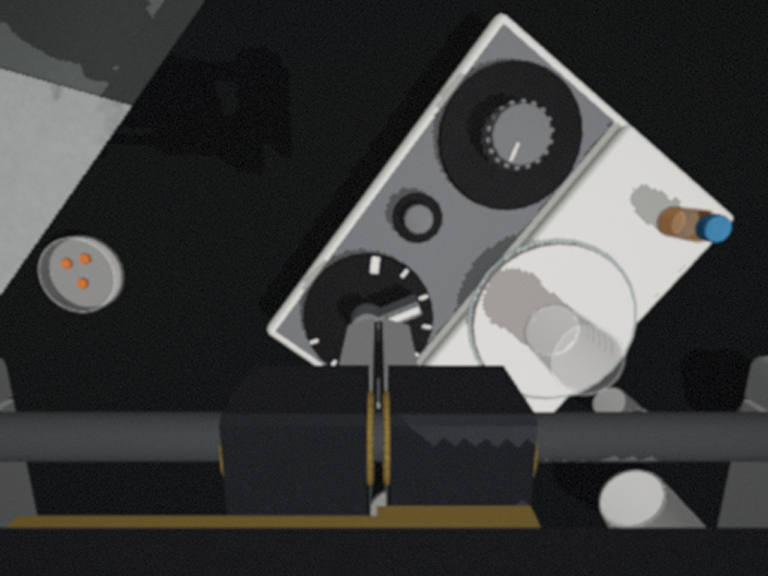

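The view shows off mark (375,265), marks 1 (405,273), 2 (424,297), 3 (427,327), rib tip (418,312), key top (418,219), heat bezel about (511,135).

Run:
```python
from h import *
c=np.load('pics/d.png.npy',allow_pickle=True).item()
W=lambda u,v,z:ray(c,u/1.5,v/1.5,z)[:2]
M=np.array([W(*m,46) for m in((375,265),(405,273),(424,297),(427,327),(314,342))])
key=W(418,219,57);hk=W(519,134,70);tip=W(418,312,72);rib=W(390,321,72)
print(M,key,hk,'tip',tip,'rib',rib)
# fit: stirrer pose from marks+key+heat
from scipy.optimize import least_squares
th=np.radians([120,90,60,30])
L=np.vstack([np.c_[-57+44*np.cos(th),-86+44*np.sin(th)],[[-57,86]]])
Wd=np.vstack([M[:4],hk])
def f(p):
    r=np.array([[np.cos(p[2]),-np.sin(p[2])],[np.sin(p[2]),np.cos(p[2])]]);return r,L@r.T+p[:2]
s=least_squares(lambda p:(f(p)[1]-Wd).ravel(),[600,60,.08]);r=f(s.x)[0]
ax=r@[-57,-86]+s.x[:2]
print(s.x,np.degrees(s.x[2]),s.fun.round(1));print('axis',ax,'key by frame',r@[-57,0]+s.x[:2],'nose deg in stirrer',np.degrees(np.arctan2(*(tip-ax)[::-1])-s.x[2]),np.hypot(*(tip-ax)),np.degrees(np.arctan2(*(tip-rib)[::-1])-s.x[2]))
```

```text
[[518.11290827   7.48159582]
 [539.64250732  17.91189117]
 [563.58072835  13.38366123]
 [581.9813437   -3.24023547]
 [522.41282661 -71.8483143 ]] [518.01132678  55.21898694] [529.2632379  141.22481284] tip [561.19649298   5.70943934] rib [550.40663917 -12.77125831]
[5.93545367e+02 6.29716570e+01 9.24854641e-02] 5.299026761697578 [ 1.2  0.5  1.  -2.  -0.5 -1.3 -1.3  0.7 -0.4  2.1]
axis [544.73138569 -27.92496139] key by frame [536.78896974  57.70749758] nose deg in stirrer 58.61775724838459 37.44826658580806 54.42268866534153
```

Nose is at position 2; selector axis about (545,-28), yaw 5.3°. I'll set the shut fingers beside the counter-clockwise flank.

```bash
python3 -m crank '[{"hand":-1,"dx":-11.7,"dy":10.1,"dz":20,"rx":0,"ry":0,"rz":-8},{"hand":-1,"dx":0,"dy":0,"dz":20,"rx":0,"ry":0,"rz":-8},{"hand":-1,"dx":0,"dy":0,"dz":20,"rx":0,"ry":0,"rz":-8},{"hand":-1,"dx":0,"dy":0,"dz":20,"rx":0,"ry":0,"rz":0},{"hand":-1,"dx":0,"dy":0,"dz":20,"rx":0,"ry":0,"rz":0},{"hand":-1,"dx":0,"dy":0,"dz":12,"rx":0,"ry":0,"rz":0},{"hand":-1,"dx":0,"dy":0,"dz":0,"rx":0,"ry":0,"rz":0}]'
python3 - <<'E'
from h import *
c=snap('scene','e.png',(180,160,310,270),5)
E
```

```text
time: 3.82
ee_pos: [536.2, 6.6, 67.9]
ee_rot: [-0.69, -3.063, -0.0]
wrist_force: [0.7, -0.7, -0.4]
gripper_width: 0.7
```

View pics/e.png

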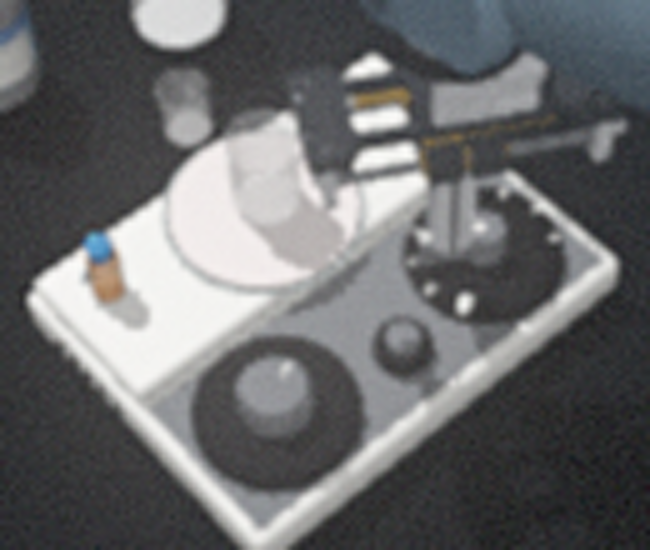

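The fingers stand on the bezel side of the nose nearest the off mark (450,240), clear of everything. Approach to contact.

```bash
python3 -m crank '[{"hand":-1,"dx":-3,"dy":0,"dz":0,"rx":0,"ry":0,"rz":0},{"hand":-1,"dx":-3,"dy":0,"dz":0,"rx":0,"ry":0,"rz":0},{"hand":-1,"dx":0,"dy":0,"dz":0,"rx":0,"ry":0,"rz":0}]'
python3 -m crank '[{"hand":-1,"dx":-2,"dy":0,"dz":0,"rx":0,"ry":0,"rz":0},{"hand":-1,"dx":0,"dy":0,"dz":0,"rx":0,"ry":0,"rz":0}]'
python3 -m crank '[{"hand":-1,"dx":-1.5,"dy":0,"dz":0,"rx":0,"ry":0,"rz":0},{"hand":-1,"dx":0,"dy":0,"dz":0,"rx":0,"ry":0,"rz":0}]'
```

```text
time: 4.25
ee_pos: [542.9, 3.6, 69.2]
ee_rot: [0.689, 3.064, 0.0]
wrist_force: [-1.4, 0.0, 0.4]
gripper_width: 0.5
time: 4.5
ee_pos: [544.3, 3.0, 68.8]
ee_rot: [0.689, 3.065, 0.0]
wrist_force: [0.4, 0.5, 1.1]
gripper_width: 0.5
time: 4.75
ee_pos: [545.6, 2.3, 68.8]
ee_rot: [0.689, 3.065, 0.0]
wrist_force: [0.2, -0.5, -0.9]
gripper_width: 0.1
```

```bash
python3 -m crank '[{"hand":-1,"dx":-2.49,"dy":0.98,"dz":0,"rx":0,"ry":0,"rz":5},{"hand":-1,"dx":-2.49,"dy":0.98,"dz":0,"rx":0,"ry":0,"rz":5},{"hand":-1,"dx":-2.49,"dy":0.98,"dz":0,"rx":0,"ry":0,"rz":5},{"hand":-1,"dx":-2.49,"dy":0.98,"dz":0,"rx":0,"ry":0,"rz":5},{"hand":-1,"dx":-2.49,"dy":0.98,"dz":0,"rx":0,"ry":0,"rz":5},{"hand":-1,"dx":-2.49,"dy":0.98,"dz":0,"rx":0,"ry":0,"rz":5},{"hand":-1,"dx":0,"dy":0,"dz":0,"rx":0,"ry":0,"rz":0}]'
python3 -m crank '[{"hand":-1,"dx":-2.49,"dy":0.98,"dz":0,"rx":0,"ry":0,"rz":5},{"hand":-1,"dx":-2.49,"dy":0.98,"dz":0,"rx":0,"ry":0,"rz":5},{"hand":-1,"dx":-2.49,"dy":0.98,"dz":0,"rx":0,"ry":0,"rz":5},{"hand":-1,"dx":-2.49,"dy":0.98,"dz":0,"rx":0,"ry":0,"rz":5},{"hand":-1,"dx":-2.49,"dy":0.98,"dz":0,"rx":0,"ry":0,"rz":5},{"hand":-1,"dx":-2.49,"dy":0.98,"dz":0,"rx":0,"ry":0,"rz":5},{"hand":-1,"dx":-2.49,"dy":0.98,"dz":0,"rx":0,"ry":0,"rz":5},{"hand":-1,"dx":-2.49,"dy":0.98,"dz":0,"rx":0,"ry":0,"rz":5},{"hand":-1,"dx":-2.49,"dy":0.98,"dz":0,"rx":0,"ry":0,"rz":5},{"hand":-1,"dx":-2.49,"dy":0.98,"dz":0,"rx":0,"ry":0,"rz":5},{"hand":-1,"dx":-2.49,"dy":0.98,"dz":0,"rx":0,"ry":0,"rz":5},{"hand":-1,"dx":0,"dy":0,"dz":0,"rx":0,"ry":0,"rz":0}]'
python3 - <<'E'
from h import *
a=snap('scene','f1.png',(240,180,320,250),5)
a=snap('side','f2.png',(190,150,290,237),4)
A,B=cv2.imread('pics/f1.png'),cv2.imread('pics/f2.png');B=cv2.resize(B,(400,350))
cv2.imwrite('pics/f.png',np.hstack([A,B]));o=ctrl.get_obs();print(o['ee_pos'],o['qpos'][5])
E
```

```text
time: 5.62
ee_pos: [560.8, -2.2, 68.7]
ee_rot: [-1.458, -2.783, 0.0]
wrist_force: [0.6, 0.8, -0.4]
gripper_width: 0.4
time: 7.12
ee_pos: [575.3, -26.4, 68.7]
ee_rot: [-2.577, -1.797, 0.0]
wrist_force: [-0.8, -0.4, -0.1]
gripper_width: 0.5
[575.3041901  -26.26161656  68.71670631] 0.11057206385670659
```

View pics/f.png

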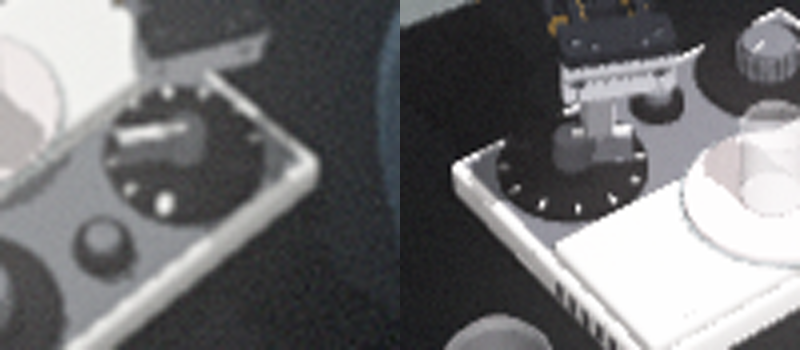

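The two crops disagree with each other and with the measured pose: in the left one the gripper isn't over the bezel, and in the right one it is beside a nose still at mark 2. I'll recheck with fresh full frames and the projected fingertip.

Run:
```python
from h import *
o=ctrl.get_obs();print(o['time'],o['ee_pos'],o['wrist_force'])
T=[]
for n in('scene','side','wrist'):
    c=ctrl.get_calibration(n);im=np.ascontiguousarray(ctrl.snapshot(n)[:,:,::-1])
    p=proj(c,o['ee_pos']-np.array([0,0,14]));print(n,p)
    u,v=map(int,p);T.append(im.copy())
    x0=min(max(u-60,0),392);y0=min(max(v-75,0),234)
    k=cv2.resize(im[y0:y0+150,x0:x0+120],None,fx=2.2,fy=2.2,interpolation=3)
    cv2.circle(k,(int((p[0]-x0)*2.2),int((p[1]-y0)*2.2)),3,(0,0,255),1);T[-1]=k
cv2.imwrite('pics/g.png',np.hstack(T));print(ctrl.get_obs()['time'])
```

```text
7.225 [575.3041901  -26.26161656  68.71670631] [ 0.66786023 -0.3899466   0.25294622]
scene (np.float64(269.9105062221997), np.float64(202.33479672673462))
side (np.float64(238.86438123861947), np.float64(193.97251974370593))
wrist (np.float64(252.96587329451557), np.float64(207.20234574564435))
7.375
```

View pics/g.png

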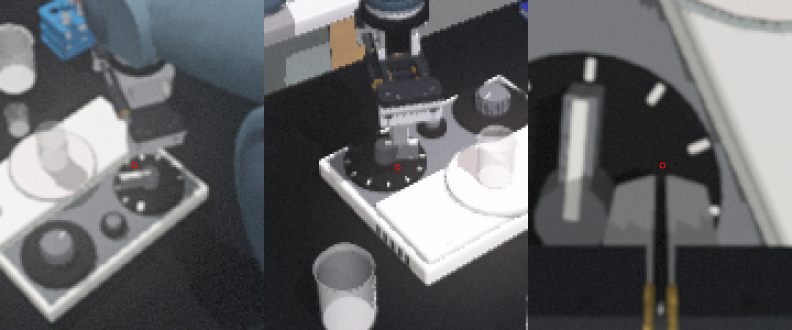

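Run:
```python
from h import *
c=ctrl.get_calibration('wrist');o=ctrl.get_obs()
f=lambda x,y,z:ray(c,192+(x-528)/2.2,132+y/2.2,z).round(1)
print('tip',f(583,92,72),'ribin',f(572,218,72),'marks',[f(*m,46) for m in((590,68),(655,93),(700,145),(713,210))])
ax=np.array([544.7,-27.9])
for m in((590,68),(655,93),(700,145),(713,210)):
  d=f(*m,46)[:2]-ax;print(np.hypot(*d),np.degrees(np.arctan2(d[1],d[0]))-5.3)
d=(f(583,92,72)-f(572,218,72));print('nose local',np.degrees(np.arctan2(d[1],d[0]))-5.3)
e=np.load('pics/e.png.npy',allow_pickle=True).item()
p=np.array(proj(e,[536.2,6.6,54]));print('tip in e.png',(p-[180,160])*5)
for k in 'scene','side':
  i=ctrl.snapshot(k);g=cv2.imread({'scene':'pics/f1.png','side':'pics/f2.png'}[k])
  cr,s=((240,180,320,250),5) if k=='scene' else ((190,150,290,237),4)
  n=cv2.resize(i[cr[1]:cr[3],cr[0]:cr[2],::-1],None,fx=s,fy=s,interpolation=3);print(k,np.abs(n.astype(int)-g).mean())
```

```text
tip [562.3   9.4  72. ] ribin [543.6 -27.9  72. ] marks [array([563.2,  12.9,  46. ]), array([581.2,  -3.1,  46. ]), array([589.7, -26.3,  46. ]), array([586. , -51.1,  46. ])]
44.798325861576565 60.30896944202729
44.12810895563054 28.894228563428168
45.02843546027332 -3.263674545201727
47.37013827296683 -34.624809790951886
nose local 58.07353857900675
tip in e.png [448.46262169 278.1209436 ]
scene 4.6798714285714285
side 4.6531130268199234
```

Run:
```python
from h import *
c=np.load('pics/d.png.npy',allow_pickle=True).item();t=np.array([521.36,8.76,180.42])
for s in(14,8,4,0,-5): print('closed',s,np.array(proj(c,t-[0,0,s]))*1.5)
c=np.load('pics/c.png.npy',allow_pickle=True).item();t=np.array([281.3,-585.4,179.9]);Y=np.array([.433,-.901,0]);X=np.array([.901,.433,0])
for s in(14,8,4,0): print('open',s,[np.array(proj(c,t-[0,0,s]+Y*y+X*8))*1.5 for y in(-47,47)])
e=np.load('pics/e.png.npy',allow_pickle=True).item()
for z in(54,60,66,72):print(z,(np.array(proj(e,[536.2,6.6,z]))-[180,160])*5)
```

```text
closed 14 [379.87494171 313.0424347 ]
closed 8 [379.920428   316.65089701]
closed 4 [379.95210944 319.16420985]
closed 0 [379.98494595 321.76915555]
closed -5 [380.0277144  325.16200876]
open 14 [array([284.3076142 , 294.64875854]), array([471.85512214, 294.81366151])]
open 8 [array([281.79299165, 297.81859136]), array([474.33890627, 297.99044613])]
open 4 [array([280.04079579, 300.02733952]), array([476.06967526, 300.2041169 ])]
open 0 [array([278.22406795, 302.31743413]), array([477.86424038, 302.49938355])]
54 [448.46262169 278.1209436 ]
60 [448.66443751 272.64441815]
66 [448.86798447 267.12091612]
72 [449.07328494 261.54983045]
```

Nose position by the wrist view is still mark 2 (58° local), and the axis estimate is confirmed. However, three views (open tips in c, closed tips in d and tip height in e) all put the real fingertips some 17 mm *behind* the TCP rather than 14 mm ahead, so the fingers swept over the nose. I'll go back to the counter-clockwise side and find the true tip height by touching the bezel gently. First, how close is the beaker?

```bash
python3 -m crank '[{"hand":-1,"dx":0,"dy":0,"dz":-15,"rx":0,"ry":0,"rz":0},{"hand":-1,"dx":17.8,"dy":-47.9,"dz":0,"rx":0,"ry":0,"rz":-5},{"hand":-1,"dx":0,"dy":0,"dz":0,"rx":0,"ry":0,"rz":-10},{"hand":-1,"dx":0,"dy":0,"dz":0,"rx":0,"ry":0,"rz":-10},{"hand":-1,"dx":0,"dy":0,"dz":0,"rx":0,"ry":0,"rz":-10},{"hand":-1,"dx":0,"dy":0,"dz":0,"rx":0,"ry":0,"rz":-10},{"hand":-1,"dx":0,"dy":0,"dz":0,"rx":0,"ry":0,"rz":-10},{"hand":-1,"dx":0,"dy":0,"dz":0,"rx":0,"ry":0,"rz":-10},{"hand":-1,"dx":0,"dy":0,"dz":0,"rx":0,"ry":0,"rz":-10},{"hand":-1,"dx":0,"dy":0,"dz":0,"rx":0,"ry":0,"rz":-10},{"hand":-1,"dx":0,"dy":0,"dz":15,"rx":0,"ry":0,"rz":0}]'
python3 -m crank '[{"hand":-1,"dx":0,"dy":0,"dz":4,"rx":0,"ry":0,"rz":0},{"hand":-1,"dx":0,"dy":0,"dz":4,"rx":0,"ry":0,"rz":0},{"hand":-1,"dx":0,"dy":0,"dz":0,"rx":0,"ry":0,"rz":0}]'
python3 - <<'E'
from h import *
c=np.load('pics/d.png.npy',allow_pickle=True).item()
print('beaker foot',ray(c,553/1.5,329/1.5,56),'rim far',ray(c,588/1.5,370/1.5,117),'plate',ray(c,553/1.5,318/1.5,55))
a=np.load('pics/a.png.npy',allow_pickle=True).item();print('beaker base scene',ray(a,(275+300/4)/1.5,(255+178/4)/1.5,57))
E
```

```text
time: 8.85
ee_pos: [538.4, 6.7, 70.5]
ee_rot: [0.691, 3.06, 0.0]
wrist_force: [0.0, -0.4, 0.0]
gripper_width: 0.6
time: 9.22
ee_pos: [536.4, 7.0, 60.4]
ee_rot: [-0.69, -3.064, 0.0]
wrist_force: [0.2, -0.7, 0.2]
gripper_width: 0.0
beaker foot [653.07689282  61.08908802  56.        ] rim far [657.1785883   56.18625355 117.        ] plate [647.1688098   67.27567033  55.        ]
beaker base scene [655.30496577  60.53052521  57.        ]
```

```bash
python3 -m crank '[{"hand":-1,"dx":0,"dy":0,"dz":4,"rx":0,"ry":0,"rz":0},{"hand":-1,"dx":0,"dy":0,"dz":4,"rx":0,"ry":0,"rz":0},{"hand":-1,"dx":0,"dy":0,"dz":0,"rx":0,"ry":0,"rz":0}]'
python3 -m crank '[{"hand":-1,"dx":0,"dy":0,"dz":4,"rx":0,"ry":0,"rz":0},{"hand":-1,"dx":0,"dy":0,"dz":3,"rx":0,"ry":0,"rz":0},{"hand":-1,"dx":0,"dy":0,"dz":0,"rx":0,"ry":0,"rz":0}]'
python3 - <<'E'
from h import *
o=ctrl.get_obs();print(o['ee_pos'])
T=[]
for n,x0,y0,w,h,s in(('scene',225,165,90,90,5.5),('wrist',160,130,180,180,2.75)):
    im=ctrl.snapshot(n)[:,:,::-1];T.append(cv2.resize(im[y0:y0+h,x0:x0+w],(400,400),interpolation=3))
cv2.imwrite('pics/k.png',np.hstack(T))
E
```

```text
time: 9.6
ee_pos: [536.4, 7.0, 52.3]
ee_rot: [-0.689, -3.064, 0.0]
wrist_force: [-0.3, -0.0, -0.1]
gripper_width: 0.2
time: 9.98
ee_pos: [536.4, 7.0, 45.4]
ee_rot: [-0.689, -3.064, -0.0]
wrist_force: [0.4, 0.2, -0.3]
gripper_width: 0.7
[536.41568639   7.04083982  45.37503115]
```

View pics/k.png

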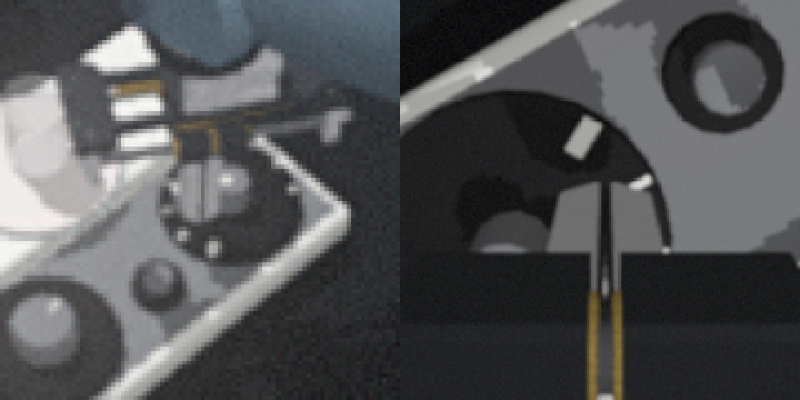

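Fingertip end at scene pixel about (271,213), i.e. z about 62, beside the nose and clear of the bezel. Down 4 mm more, then push.

```bash
python3 -m crank '[{"hand":-1,"dx":0,"dy":0,"dz":4,"rx":0,"ry":0,"rz":0},{"hand":-1,"dx":-3,"dy":0,"dz":0,"rx":0,"ry":0,"rz":0},{"hand":-1,"dx":-3,"dy":0,"dz":0,"rx":0,"ry":0,"rz":0},{"hand":-1,"dx":0,"dy":0,"dz":0,"rx":0,"ry":0,"rz":0}]'
python3 -m crank '[{"hand":-1,"dx":-2,"dy":0,"dz":0,"rx":0,"ry":0,"rz":0},{"hand":-1,"dx":0,"dy":0,"dz":0,"rx":0,"ry":0,"rz":0}]'
python3 -m crank '[{"hand":-1,"dx":-1.5,"dy":0,"dz":0,"rx":0,"ry":0,"rz":0},{"hand":-1,"dx":0,"dy":0,"dz":0,"rx":0,"ry":0,"rz":0}]'
python3 -m crank '[{"hand":-1,"dx":-1.5,"dy":0,"dz":0,"rx":0,"ry":0,"rz":0},{"hand":-1,"dx":0,"dy":0,"dz":0,"rx":0,"ry":0,"rz":0}]'
```

```text
time: 10.58
ee_pos: [542.5, 4.2, 41.9]
ee_rot: [0.689, 3.065, 0.0]
wrist_force: [1.5, -0.2, 0.4]
gripper_width: 0.3
time: 10.82
ee_pos: [543.8, 3.7, 41.7]
ee_rot: [-0.689, -3.065, -0.001]
wrist_force: [-0.9, 0.3, 0.7]
gripper_width: 0.2
time: 11.08
ee_pos: [545.1, 3.2, 41.7]
ee_rot: [-0.689, -3.065, -0.001]
wrist_force: [-1.3, 2.5, 1.7]
gripper_width: 0.5
time: 11.32
ee_pos: [546.7, 2.5, 41.7]
ee_rot: [-0.689, -3.065, -0.001]
wrist_force: [-1.7, 2.9, 0.5]
gripper_width: 0.6
```

Contact felt (3 N) at an offset of about 13 mm as expected. Now the arc.

```bash
python3 -m crank '[{"hand":-1,"dx":-2.49,"dy":0.95,"dz":0,"rx":0,"ry":0,"rz":5},{"hand":-1,"dx":-2.49,"dy":0.95,"dz":0,"rx":0,"ry":0,"rz":5},{"hand":-1,"dx":-2.49,"dy":0.95,"dz":0,"rx":0,"ry":0,"rz":5},{"hand":-1,"dx":-2.49,"dy":0.95,"dz":0,"rx":0,"ry":0,"rz":5},{"hand":-1,"dx":0,"dy":0,"dz":0,"rx":0,"ry":0,"rz":0}]'
python3 -m crank '[{"hand":-1,"dx":-2.49,"dy":0.95,"dz":0,"rx":0,"ry":0,"rz":5},{"hand":-1,"dx":-2.49,"dy":0.95,"dz":0,"rx":0,"ry":0,"rz":5},{"hand":-1,"dx":-2.49,"dy":0.95,"dz":0,"rx":0,"ry":0,"rz":5},{"hand":-1,"dx":-2.49,"dy":0.95,"dz":0,"rx":0,"ry":0,"rz":5},{"hand":-1,"dx":-2.49,"dy":0.95,"dz":0,"rx":0,"ry":0,"rz":5},{"hand":-1,"dx":-2.49,"dy":0.95,"dz":0,"rx":0,"ry":0,"rz":5},{"hand":-1,"dx":-2.49,"dy":0.95,"dz":0,"rx":0,"ry":0,"rz":5},{"hand":-1,"dx":-2.49,"dy":0.95,"dz":0,"rx":0,"ry":0,"rz":5},{"hand":-1,"dx":0,"dy":0,"dz":0,"rx":0,"ry":0,"rz":0}]'
python3 -m crank '[{"hand":-1,"dx":-2.49,"dy":0.95,"dz":0,"rx":0,"ry":0,"rz":5},{"hand":-1,"dx":-2.49,"dy":0.95,"dz":0,"rx":0,"ry":0,"rz":5},{"hand":-1,"dx":-2.49,"dy":0.95,"dz":0,"rx":0,"ry":0,"rz":5},{"hand":-1,"dx":-2.49,"dy":0.95,"dz":0,"rx":0,"ry":0,"rz":5},{"hand":-1,"dx":-2.49,"dy":0.95,"dz":0,"rx":0,"ry":0,"rz":5},{"hand":-1,"dx":0,"dy":0,"dz":0,"rx":0,"ry":0,"rz":0}]'
python3 - <<'E'
from h import *
print(snap('wrist','m_raw.png')['pose'][:3,3]);im=cv2.imread('pics/m_raw.png');cv2.imwrite('pics/m.png',cv2.resize(im[50:300,100:400],None,fx=2,fy=2,interpolation=3))
E
```

```text
time: 11.95
ee_pos: [557.5, -0.6, 41.9]
ee_rot: [1.209, 2.898, -0.001]
wrist_force: [-0.1, -0.4, -0.6]
gripper_width: 0.6
time: 13.08
ee_pos: [572.6, -13.9, 41.7]
ee_rot: [2.127, 2.312, 0.0]
wrist_force: [-0.1, 1.6, -0.1]
gripper_width: 0.4
time: 13.82
ee_pos: [576.2, -27.0, 41.8]
ee_rot: [2.576, 1.797, -0.0]
wrist_force: [-0.5, -0.5, 0.4]
gripper_width: 0.7
[598.32465656  35.6953055  245.12277911]
```

View pics/m.png

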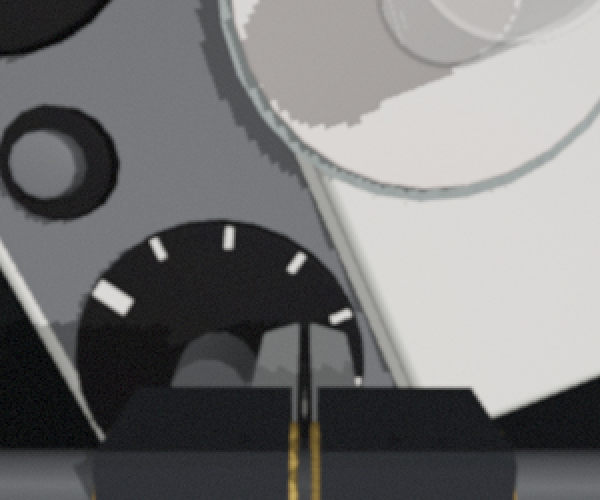

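Nose has moved on and is hidden behind the fingers, past mark 4 (340,316). The last part takes it over the half-way point to mark 6, then I back off and lift to look.

```bash
python3 -m crank '[{"hand":-1,"dx":-2.49,"dy":0.95,"dz":0,"rx":0,"ry":0,"rz":5},{"hand":-1,"dx":-2.49,"dy":0.95,"dz":0,"rx":0,"ry":0,"rz":5},{"hand":-1,"dx":0,"dy":0,"dz":0,"rx":0,"ry":0,"rz":0}]'
python3 -m crank '[{"hand":-1,"dx":-2.49,"dy":0.95,"dz":0,"rx":0,"ry":0,"rz":5},{"hand":-1,"dx":-2.49,"dy":0.95,"dz":0,"rx":0,"ry":0,"rz":5},{"hand":-1,"dx":0,"dy":0,"dz":0,"rx":0,"ry":0,"rz":0}]'
python3 -m crank '[{"hand":-1,"dx":-1.25,"dy":0.48,"dz":0,"rx":0,"ry":0,"rz":2.5},{"hand":-1,"dx":-1.25,"dy":0.48,"dz":0,"rx":0,"ry":0,"rz":2.5},{"hand":-1,"dx":0,"dy":0,"dz":0,"rx":0,"ry":0,"rz":0}]'
python3 -m crank '[{"hand":-1,"dx":4,"dy":0,"dz":0,"rx":0,"ry":0,"rz":0},{"hand":-1,"dx":6,"dy":0,"dz":0,"rx":0,"ry":0,"rz":0},{"hand":-1,"dx":0,"dy":0,"dz":-20,"rx":0,"ry":0,"rz":0},{"hand":-1,"dx":0,"dy":0,"dz":-30,"rx":0,"ry":0,"rz":0},{"hand":-1,"dx":0,"dy":0,"dz":-50,"rx":0,"ry":0,"rz":0},{"hand":-1,"dx":0,"dy":0,"dz":0,"rx":0,"ry":0,"rz":0}]'
python3 - <<'E'
from h import *
o=ctrl.get_obs();print(o['ee_pos'],o['qpos'],np.degrees(np.arctan2(*R.from_rotvec(o['ee_rot']).as_matrix()[[1,0],0])))
E
```

```text
time: 14.25
ee_pos: [576.1, -31.7, 41.8]
ee_rot: [-2.723, -1.566, -0.001]
wrist_force: [0.7, 1.4, -0.2]
gripper_width: 0.4
time: 14.62
ee_pos: [574.8, -37.3, 41.8]
ee_rot: [2.849, 1.324, -0.001]
wrist_force: [-0.4, 0.1, 1.0]
gripper_width: -0.0
time: 15.0
ee_pos: [573.8, -39.7, 41.8]
ee_rot: [2.904, 1.198, -0.0]
wrist_force: [-0.1, 0.6, 0.8]
gripper_width: 0.9
time: 15.75
ee_pos: [584.7, -33.4, 148.4]
ee_rot: [2.9, 1.192, 0.014]
wrist_force: [0.4, -0.0, -0.2]
gripper_width: 0.5
[584.74186462 -33.44234298 148.4049982 ] [-2.50587888e-01  1.19786213e-01  1.76217787e+00  9.24298949e-06
  1.24850590e+00  5.40242756e-01] 44.69014147069923
```

```bash
python3 -m crank '[{"hand":-1,"dx":7.4,"dy":-54.9,"dz":0,"rx":0,"ry":0,"rz":0},{"hand":-1,"dx":7.4,"dy":-54.9,"dz":0,"rx":0,"ry":0,"rz":0},{"hand":-1,"dx":0,"dy":0,"dz":0,"rx":0,"ry":0,"rz":10},{"hand":-1,"dx":0,"dy":0,"dz":0,"rx":0,"ry":0,"rz":10},{"hand":-1,"dx":0,"dy":0,"dz":0,"rx":0,"ry":0,"rz":10},{"hand":-1,"dx":0,"dy":0,"dz":0,"rx":0,"ry":0,"rz":10},{"hand":-1,"dx":0,"dy":0,"dz":0,"rx":0,"ry":0,"rz":10},{"hand":-1,"dx":0,"dy":0,"dz":0,"rx":0,"ry":0,"rz":10},{"hand":-1,"dx":0,"dy":0,"dz":0,"rx":0,"ry":0,"rz":0}]'
python3 - <<'E'
from h import *
snap('wrist','n.png',s=1.5);o=ctrl.get_obs();print(o['ee_pos'],o['ee_rot'])
E
```

```text
time: 16.88
ee_pos: [514.0, 55.9, 141.7]
ee_rot: [3.114, -0.416, -0.001]
wrist_force: [-0.2, -0.3, 0.2]
gripper_width: 0.7
[514.10592791  55.8980445  141.68868845] [ 3.11411025e+00 -4.14425704e-01 -6.22125947e-04]
```

View pics/n.png

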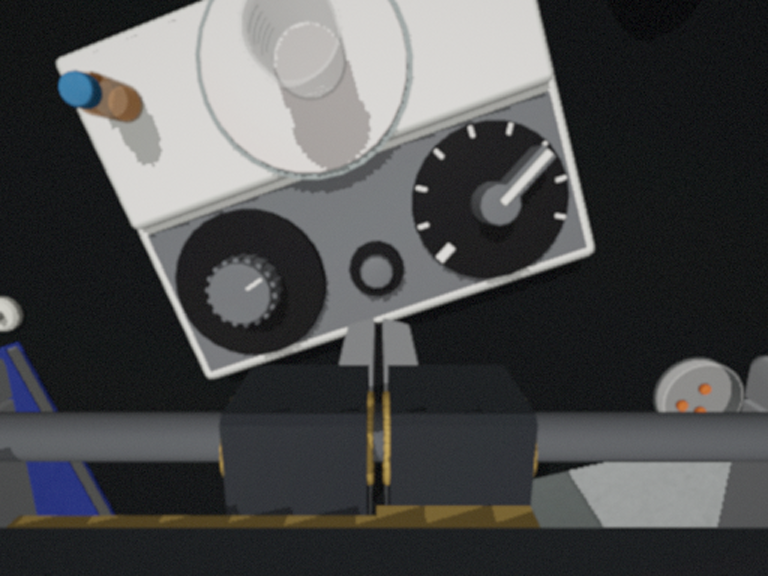

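Nose points at (550,153), between mark 5 (510,128) and mark 7 (561,179): the sixth mark, opposite the off mark (446,253). Key top at (377,270).

Run:
```python
from h import *
c=np.load('pics/n.png.npy',allow_pickle=True).item();o=ctrl.get_obs()
k=ray(c,377/1.5,270/1.5,57);h=ray(c,377/1.5,269/1.5,48)
a=ray(c,503/1.5,205/1.5,72);t=ray(c,551/1.5,153/1.5,72);d=t-a
print(k,h,'nose local',np.degrees(np.arctan2(d[1],d[0]))-5.3)
M=R.from_rotvec(o['ee_rot']).as_matrix();print('shift',M.T@(k-o['ee_pos']))
```

```text
[519.77956351  54.07933784  57.        ] [518.62771062  54.40565988  48.        ] nose local -61.49608743784373
shift [ 5.98475374  0.26485997 84.68638827]
```

Nose at -61° (target -60°). Now the key.

```bash
python3 -m crank '[{"hand":-1,"dx":5.5,"dy":0,"dz":20,"rx":0,"ry":0,"rz":0},{"hand":-1,"dx":0,"dy":0,"dz":30,"rx":0,"ry":0,"rz":0},{"hand":-1,"dx":0,"dy":0,"dz":30,"rx":0,"ry":0,"rz":0},{"hand":-1,"dx":0,"dy":0,"dz":14,"rx":0,"ry":0,"rz":0},{"hand":-1,"dx":0,"dy":0,"dz":0,"rx":0,"ry":0,"rz":0}]'
python3 -m crank '[{"hand":-1,"dx":0,"dy":0,"dz":3,"rx":0,"ry":0,"rz":0},{"hand":-1,"dx":0,"dy":0,"dz":3,"rx":0,"ry":0,"rz":0},{"hand":-1,"dx":0,"dy":0,"dz":0,"rx":0,"ry":0,"rz":0}]'
python3 -m crank '[{"hand":-1,"dx":0,"dy":0,"dz":2,"rx":0,"ry":0,"rz":0},{"hand":-1,"dx":0,"dy":0,"dz":0,"rx":0,"ry":0,"rz":0}]'
python3 -m crank '[{"hand":-1,"dx":0,"dy":0,"dz":2,"rx":0,"ry":0,"rz":0},{"hand":-1,"dx":0,"dy":0,"dz":0,"rx":0,"ry":0,"rz":0}]'
```

```text
time: 17.55
ee_pos: [519.0, 54.5, 47.1]
ee_rot: [3.114, -0.418, -0.003]
wrist_force: [0.1, -0.7, 0.5]
gripper_width: 0.4
time: 17.92
ee_pos: [519.9, 54.4, 42.1]
ee_rot: [-3.114, 0.419, -0.001]
wrist_force: [-0.6, 0.7, 0.6]
gripper_width: 0.3
time: 18.18
ee_pos: [519.6, 54.4, 39.7]
ee_rot: [3.113, -0.419, -0.0]
wrist_force: [-0.3, -0.4, 0.3]
gripper_width: 0.6
time: 18.42
ee_pos: [519.5, 54.4, 37.6]
ee_rot: [-3.113, 0.419, 0.001]
wrist_force: [0.5, -0.4, -0.2]
gripper_width: 0.5
```

```bash
python3 -m crank '[{"hand":-1,"dx":0,"dy":0,"dz":2,"rx":0,"ry":0,"rz":0},{"hand":-1,"dx":0,"dy":0,"dz":0,"rx":0,"ry":0,"rz":0}]'
python3 -m crank '[{"hand":-1,"dx":0,"dy":0,"dz":2,"rx":0,"ry":0,"rz":0},{"hand":-1,"dx":0,"dy":0,"dz":0,"rx":0,"ry":0,"rz":0}]'
python3 -m crank '[{"hand":-1,"dx":0,"dy":0,"dz":2,"rx":0,"ry":0,"rz":0},{"hand":-1,"dx":0,"dy":0,"dz":0,"rx":0,"ry":0,"rz":0}]'
```

```text
time: 18.68
ee_pos: [519.5, 54.4, 35.6]
ee_rot: [-3.113, 0.419, 0.001]
wrist_force: [-0.7, 0.6, 0.3]
gripper_width: 0.4
time: 18.92
ee_pos: [519.5, 54.4, 33.5]
ee_rot: [3.113, -0.419, -0.001]
wrist_force: [-0.3, -0.3, 0.3]
gripper_width: 0.4
time: 19.18
ee_pos: [519.9, 54.4, 31.9]
ee_rot: [-3.113, 0.419, -0.001]
wrist_force: [-0.4, 0.1, 2.0]
gripper_width: 0.3
```

```bash
python3 -m crank '[{"hand":-1,"dx":0,"dy":0,"dz":2,"rx":0,"ry":0,"rz":0},{"hand":-1,"dx":0,"dy":0,"dz":0,"rx":0,"ry":0,"rz":0}]'
python3 -m crank '[{"hand":-1,"dx":0,"dy":0,"dz":1.5,"rx":0,"ry":0,"rz":0},{"hand":-1,"dx":0,"dy":0,"dz":0,"rx":0,"ry":0,"rz":0}]'
python3 -m crank '[{"hand":-1,"dx":0,"dy":0,"dz":1.5,"rx":0,"ry":0,"rz":0},{"hand":-1,"dx":0,"dy":0,"dz":0,"rx":0,"ry":0,"rz":0}]'
```

```text
time: 19.42
ee_pos: [519.9, 54.4, 29.9]
ee_rot: [-3.113, 0.419, -0.001]
wrist_force: [-0.2, -0.1, 2.8]
gripper_width: 0.5
time: 19.68
ee_pos: [519.8, 54.4, 28.4]
ee_rot: [-3.113, 0.419, -0.001]
wrist_force: [0.1, -0.8, 3.7]
gripper_width: 0.2
time: 19.92
ee_pos: [519.9, 54.4, 27.4]
ee_rot: [3.113, -0.419, 0.0]
wrist_force: [-2.7, 0.9, 8.1]
gripper_width: 0.5
```

Force jumped past 4 N (8 N): at the stop. A touch more to be sure, then release and retreat upward.

```bash
python3 -m crank '[{"hand":-1,"dx":0,"dy":0,"dz":0.7,"rx":0,"ry":0,"rz":0},{"hand":-1,"dx":0,"dy":0,"dz":0,"rx":0,"ry":0,"rz":0}]'
python3 -m crank '[{"hand":-1,"dx":0,"dy":0,"dz":-10,"rx":0,"ry":0,"rz":0},{"hand":-1,"dx":0,"dy":0,"dz":-30,"rx":0,"ry":0,"rz":0},{"hand":-1,"dx":0,"dy":0,"dz":-40,"rx":0,"ry":0,"rz":0},{"hand":-1,"dx":-5,"dy":0,"dz":-35,"rx":0,"ry":0,"rz":0},{"hand":-1,"dx":0,"dy":0,"dz":0,"rx":0,"ry":0,"rz":0},{"hand":-1,"dx":0,"dy":0,"dz":0,"rx":0,"ry":0,"rz":0}]'
python3 - <<'E'
from h import *
snap('wrist','p.png',s=1.5)
E
```

```text
time: 20.18
ee_pos: [520.0, 54.4, 27.3]
ee_rot: [3.113, -0.419, -0.0]
wrist_force: [-3.9, 0.6, 11.9]
gripper_width: 0.2
time: 20.92
ee_pos: [513.8, 55.8, 139.5]
ee_rot: [3.113, -0.419, -0.004]
wrist_force: [-1.0, -0.0, 0.0]
gripper_width: 0.5
```

View pics/p.png

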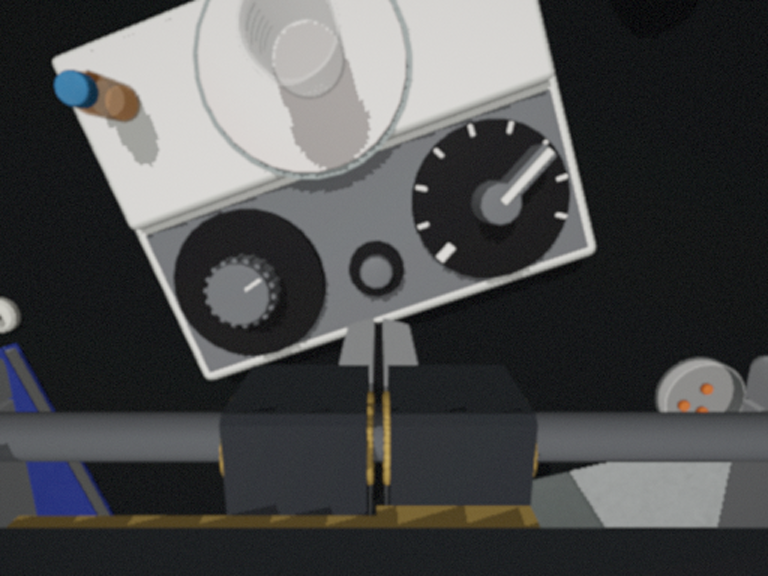

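The picture shows the nose still at mark 6 (550,153), the key up again (377,270), and the heat line (253,285), beaker and vial unchanged; the gripper is clear of everything. Handing in.

```bash
python3 -c "
from station import ctrl
print(ctrl.finish_job())"
```

```text
the job is handed in; nothing more can be done
None
```

The speed selector is at the sixth short mark and the start key was pressed and let go. I handed the job in at about 21 s; no verdict is reported.

**Selector:** I pushed the nose clockwise from mark 2 with the shut fingertips, touching one flank only. The wrist picture then put the nose at −61°, against −60° for the sixth mark. It looked the same after the key press.

**Start key:** I pressed it until the force jumped from about 4 N to 12 N at the stop, then let go. The last picture shows it up again.

**Other things:** In the last picture the heat knob's line, the beaker and the vial on the deck were where they had been. The gripper was clear, with the force back to about zero. I did not check the vials on the worktop or the filter one by one, but the arm never came near them.

**What failed or disagreed:**
- My first move was refused because every row needs all seven keys.
- My first sweep passed over the nose without touching it. The fingertips turned out to stand well behind the TCP, not 14 mm ahead as stated. The pictures suggested about 17 mm, and touching the key suggested about 24 mm. I lowered the tool to suit and repeated the push.

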